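# Load a board into a drilling jig with a lever-lifted leaf

### The job

Load the drilling jig with your fingertips alone, without picking anything up: press the paddle end of the lifting bar down until the spring catch hooks over the bar and keeps the heavy steel leaf open by itself, then push the pale board along its channel, under the raised leaf, fully home against the end stop. Finally press down the catch's thumb pad to free the bar, so that the leaf comes down and lies flat on the board. Do not push or lift the leaf directly, do not lift the bar out of its notches, and leave the spare board, screw tin and square alone.

Things in the scene. Friction and masses are not known exactly. Their poses are not given: they have to be found in the camera images.
- jig: Drilling jig screwed to the bench: plywood base 12 mm thick, about 375 x 220 mm. Origin at bench level; x runs along the board channel into the jig, y left, z up. Channel: along y = 0, floor 12 mm up, 71 mm wide between dark rails 8 mm high; face of the 10 mm high end stop at x = 100 mm. The lifting bar lies over y = -88 mm
- stop_face (a point): Centre of the end stop's face that the board must meet, 8 mm above the channel floor
- fulcrum (a point): Where the bar's cross pin lies: jig x = -25, y = -88, 52 mm above the bench, in the open notches of two dark steel cheeks (57 mm high, outer faces 16.5 mm either side)
- fork (a point): Top of the guide fork round the bar, jig x = -98, y = -88, 78 mm above the bench; its two plates are 14 mm long, outer faces 13.5 mm either side of the bar's line. A rubber bumper under the bar at jig x = -151 mm ends the bar's way down
- leaf: Hinged steel leaf, about 2.2 kg, 135 x 124 x 16 mm, drill bushes on top, lug pin at its right side over the bar's toe. Origin: plate centre, 78 mm before the hinge (jig x = 150 mm, 36 mm up, damped: sinks in about 0.5 s); z out of its upper face. Nose 0.05 rad down on the empty rails (too low for the board), level on a board, 0.13 rad nose up when held open
- leaf_front (a point): Middle of the leaf's upper front edge, at jig x = 5 mm; about 37 mm above the bench on the empty rails, 44 mm with the leaf flat on a board, 63 mm held open by bar and catch
- bar: Loose steel lifting bar, 16 mm wide, 10 mm thick, 247 mm long, paddle 42 x 32 mm at the long end on the loading side. Origin on its cross pin. Axes parallel to the jig's at the start, although the bar then slopes 0.27 rad up toward the paddle. Toe (50 mm) under the leaf's lug pin; paddle arm 156 mm
- bar_paddle (a point): Centre of the paddle's upper face, 97 mm above the bench at the start. Swings about the pin down to about 19 mm, where the bar meets the bumper (press 3 to 8 N most of the way; hard stop there). The catch snaps over the bar once the paddle is down to about 26 mm; let go, the paddle rises to about 29 mm and stays
- catch (a joint): Spring catch, hinge along the jig's x axis, standing right (-y) of the bar at jig x = -125 mm. Radians: 0 = upright, hook over the bar's line; it springs back to 0 by itself. 0.35 or more frees the bar; stop at 0.48
- catch_pad (a point): Centre of the upper face of the catch's black thumb pad (28 x 22 mm), 51 mm right of the bar's line and about 46 mm above the bench. Pressing it straight down 16 to 20 mm (2 to 4 N) turns the catch to 0.35 to 0.48 and frees the bar, whose paddle then swings back up
- board: Pale pine board 66 x 170 x 16 mm, 0.2 kg, lying in the channel in front of the leaf. Origin at the centre of its underside; its y axis lies along the channel, pointing into the jig. When home its origin is 15 mm (+x) in the jig's frame
- board_end (a point): Centre of the board's near end face (the end to push), 85 mm from its origin, 8 mm above the channel floor
- spare_board: Bystander: pine board 60 x 200 x 20 mm left of the jig, origin at the centre of its underside
- screw_tin: Bystander: round tin of screws, 67 mm wide, 53 mm high, left of the jig, origin at the centre of its underside
- combo_square: Bystander: combination square lying flat, 142 x 200 x 19 mm, right of the jig, origin at the middle of its outline on the bench
Things that resemble listed ones, but are neither listed nor needed, are in the scene too. What is shaped like the board but green is not meant.

How it is judged:
By the outcome, as a careful person would: the job done as asked, in the order asked, and still so for the second after the job is handed in, with the robot touching nothing.
It also fails if it takes over 54 s, if anything falls off the work surface, if the arm or the gripper's body presses on something with over 40 N, if the wrist force passes 120 N, or if a joint passes its speed limit or range.

### The arm

A 6-joint arm with a two-finger parallel gripper is mounted at the origin on a cart in front of the work surface, level with it; the furniture and walls round the work are solid. World frame = base frame: x ahead of the robot, y to its left, z up, the work surface at z = 0. Lengths are in m, angles in rad, forces in N, time in s.
With the tool pointing down it reaches from about 0.325 to 0.925 m from the base axis. Payload 3.1 kg.
Tool frame: the origin (TCP) lies midway between the tips of the shut fingers; the grasp point (between the pads) lies 19 mm behind it (robot.grip_point_offset is the distance from the TCP to the grasp point, in m); z points along the fingers, y is the line along which they close (so a half turn about z gives the same grasp; the last joint's range is limited). The gripper opens to 85 mm and grips with 20 to 120 N. Pads are 22 mm wide; open, the fingers measure 114 mm over their backs; the gripper's body (76 mm by 85 mm) begins 54 mm behind the grasp point. The pads swing forward as they close: fully open they stand 13 mm farther back than shut.
Start: joints at [-1.228, 0.217, 1.613, -0, 1.311, -0.112], TCP at [0.275, -0.561, 0.231] pointing down, gripper open.
Joint ranges: [-2.75, 2.75], [-0.78, 2.1], [0.31, 2.55], [-1.13, 4.27], [0.13, 2.63], [-2.58, 2.58]. Speed limits (rad/s): [2.79, 2.79, 3.14, 3.14, 3.14, 3.14].

### API

Orientations are given as a unit quaternion [x, y, z, w].
In Python, from rig import readout, optics, robot gives the robot as it stands.
- The arm moves only by the tool carry_out, never from a script. Its argument "targets" is one flat list of numbers, 7 for each row, row after row: the shift along the tool's x, y, z in units of 2.5 cm (1.0 is 2.5 cm), then the turn, a rotation vector about the tool's x, y, z in units of 6 degrees (1.0 is 6 degrees), then the closure, from -1 (fully open) to 1 (shut). A call has 1 to 12 rows; each row shifts and turns the commanded pose from where the row before left it, along the tool's axes as they then stand; what a row does not reach is not made up. A row lasts 1/12 s, in which the tool goes at most 41.7 mm and 7.16 degrees, less where a joint would pass 70% of its speed; a pose out of reach is approached as far as the arm can. A call with a number of a shift or a turn outside -1 to 1 is refused whole. A call with a gripper value outside its range is refused whole. The fingers move at their own pace and stop on an object; "grip_force" is the grip in N (left out, the last holds). Time passes only in rows, so rows that do not move let the fingers close. It gives the time, the measured TCP pose, the force, the opening and the grip force at its end, in the units of the state.
- readout.sense(): the state, without advancing time (a new reading comes with each control period).
- optics.camera(name): name is "scene" or "top" or "wrist"; returns the picture (384x512x3 uint8, red, green, blue); there is no depth.
- optics.calibration(name): a dict with "fov_y" (degrees; the focal length in pixels is half the picture's height over the tangent of half this angle, whatever the lens; pixels are square), "cx", "cy" (the principal point, pixels), "k1" (the pictures are not rectified: a ray, as slopes to the right and down, at radius r is drawn at 1 + k1 r^2 times it, then the intrinsics apply), "extrinsics" (4x4, takes a point from camera to world coordinates); the wrist camera has in their place "mount" (4x4, takes a point from camera to tool coordinates, whose origin is the TCP and whose axes are the flange's). Camera axes: x right, y down, z forward; pixel columns grow to the right and rows downward; lengths in m; the calibration is good to about 2 mm. A picture is of the moment at which its call begins: read the wrist's pose just before it. calibration takes no time and is no camera call.
- robot.job_done(): hands the job in; it is judged then, once.
The state is a dict: "t": time; "q": joint angles; "joint_velocities": joint speeds; "joint_torque": joint torques, N m; "eef_pos": TCP position; "tool_rot": TCP orientation; "force": force on the tool from outside, world axes, zero at the start; "wrist_torque": the same for the moment, N m; "width": finger opening in m; "finger_force": force on a finger pad.
Only numpy, scipy, OpenCV 4.12 (cv2) and the standard library are available. Lean on these libraries where they do the work, as an engineer would, in place of code of your own. Each camera call takes 0.05 s, during which the arm holds its last target. There are 200 camera calls.

## Working session

There is one attempt and no reset: what is moved stays moved. The work goes in short steps, Python scripts to look and compute and a tool call to move; the robot and the scene stay as the last step left them, time stands still between calls to the robot, and variables do not carry over. Pictures are saved under pics/ and viewed, at most 10 in all, crops included, and the job is handed in when it is done.

Besides the shell and the picture viewer there is one more tool, called after "Call:" as a command line: name --argument value ..., lists and objects as JSON in quotes. carry_out: Moves the arm, as the interface text tells. Its arguments: {"type":"object","properties":{"targets":{"type":"array"},"grip_force":{"type":"number"}},"required":["targets"]}

```bash
mkdir -p pics; ls
cat > h.py <<'E'
import numpy as np, cv2
from rig import readout, optics, robot
from scipy.spatial.transform import Rotation as R
def K(c):
    f=192/np.tan(np.radians(c['fov_y'])/2); return f,c['cx'],c['cy'],c['k1']
def ext(name,c,s=None):
    if name!='wrist': return np.array(c['extrinsics'])
    T=np.eye(4);T[:3,:3]=R.from_quat(s['tool_rot']).as_matrix();T[:3,3]=s['eef_pos'];return T@np.array(c['mount'])
def ray(name,uv,s=None):
    c=optics.calibration(name);f,cx,cy,k=K(c);E=ext(name,c,s)
    d=np.array([(uv[0]-cx)/f,(uv[1]-cy)/f]);u=d.copy()
    for _ in range(20): u=d/(1+k*(u@u))
    return E[:3,3],E[:3,:3]@np.array([u[0],u[1],1])
def onz(name,uv,z,s=None):
    o,d=ray(name,uv,s);return o+d*(z-o[2])/d[2]
def tri(*rs):
    A=np.zeros((3,3));b=np.zeros(3)
    for o,d in rs:
        d=d/np.linalg.norm(d);P=np.eye(3)-np.outer(d,d);A+=P;b+=P@o
    p=np.linalg.solve(A,b);return p,[np.linalg.norm(np.cross(p-o,d/np.linalg.norm(d))) for o,d in rs]
def proj(name,p,s=None):
    c=optics.calibration(name);f,cx,cy,k=K(c);q=np.linalg.inv(ext(name,c,s))@np.append(p,1)
    u=q[:2]/q[2];u=u*(1+k*(u@u));return np.array([cx,cy])+f*u
def shot(name,fn=None):
    s=readout.sense();im=optics.camera(name)
    if fn: cv2.imwrite('pics/'+fn,im[...,::-1])
    return s,im
E
python3 - <<'E'
from h import *
s,a=shot('top','top0.png');s,b=shot('scene','scene0.png')
print(s)
for n in ('top','scene','wrist'):
  c=optics.calibration(n);print(n,c)
E
```

```text
pics
{'t': 0.05, 'q': array([-1.22818741e+00,  2.17745174e-01,  1.61492781e+00,  2.32862036e-06,
        1.31128490e+00, -1.12195211e-01]), 'joint_velocities': array([ 0.00061684, -0.00110192, -0.00081698,  0.00131532,  0.00053551,
        0.00126037]), 'joint_torque': array([-5.96287118e-04, -3.98330104e+01, -3.05195904e+01, -3.09348734e-04,
        4.66167883e-03,  1.17900765e-05]), 'eef_pos': array([ 0.27430403, -0.56068967,  0.22997714]), 'tool_rot': array([ 9.74254766e-01,  2.25446786e-01, -1.34826256e-04, -1.17490136e-03]), 'force': array([0.15319278, 0.43656758, 0.1023851 ]), 'wrist_torque': array([ 0.00993327, -0.01607455, -0.02499995]), 'finger_force': 0.0, 'width': 0.08516619955069381}
top {'fov_y': 51.69209390484221, 'cx': 257.94870833999204, 'cy': 194.9475505965497, 'k1': -0.05961438827906712, 'extrinsics': array([[ 0.02582364, -0.9874583 ,  0.1557538 ,  0.35753488],
       [-0.99962003, -0.02400465,  0.01354857, -0.01271614],
       [-0.00963983, -0.15604449, -0.98770299,  1.38391825],
       [ 0.        ,  0.        ,  0.        ,  1.        ]])}
scene {'fov_y': 44.37287076284029, 'cx': 253.7138621921368, 'cy': 191.46165332929945, 'k1': -0.08870892257797852, 'extrinsics': array([[-0.90322025, -0.26274971,  0.3393461 ,  0.03066064],
       [-0.42915416,  0.54472023, -0.72049051,  1.09256259],
       [ 0.00445999, -0.79639341, -0.60476247,  1.01513662],
       [ 0.        ,  0.        ,  0.        ,  1.        ]])}
wrist {'fov_y': 68.42518330365014, 'cx': 257.7605768902052, 'cy': 187.4589025989051, 'k1': 0.024694574161577235, 'mount': array([[ 4.71997748e-04, -9.66089993e-01, -2.58205155e-01,
         6.60779991e-02],
       [ 9.99998462e-01,  8.92164901e-04, -1.51009596e-03,
        -8.70890125e-05],
       [ 1.68925017e-03, -2.58204045e-01,  9.66088928e-01,
        -1.41650217e-01],
       [ 0.00000000e+00,  0.00000000e+00,  0.00000000e+00,
         1.00000000e+00]])}
```

View pics/top0.png

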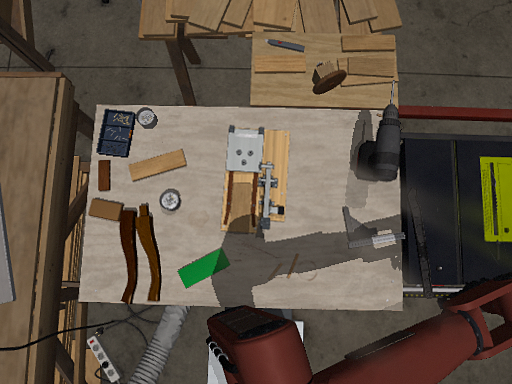

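View pics/scene0.png

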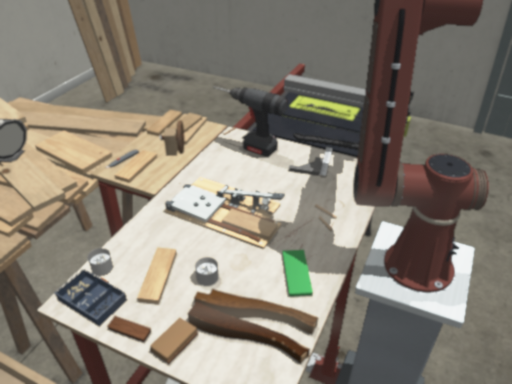

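Top: the jig spans about (222-290, 125-232), with the leaf at (243,150), the board in its channel at (240,200), the bar at x≈268 and the catch near (278,210). Lookalikes for the board are the green one at (204,268), the spare at (158,165) and brown blocks at (107,209) and (104,175). I choose the one in the channel at (240,200). Next, close crops of both views.

Run:
```python
import cv2,numpy as np
a=cv2.imread('pics/top0.png')[115:245,205:305];b=cv2.imread('pics/scene0.png')[170:255,155:295]
a=cv2.resize(a,None,fx=4.6,fy=4.6,interpolation=cv2.INTER_CUBIC);cv2.imwrite('pics/topc.png',a)
b=cv2.resize(b,None,fx=5.7,fy=5.7,interpolation=cv2.INTER_CUBIC);cv2.imwrite('pics/scc.png',b)
from h import *
for uv in [(240,232),(240,125),(264,232),(290,130),(222,232)]: print(uv,onz('top',uv,.012).round(3))
```

```text
(240, 232) [0.443 0.065 0.012]
(240, 125) [0.828 0.078 0.012]
(264, 232) [ 0.445 -0.018  0.012]
(290, 130) [ 0.813 -0.103  0.012]
(222, 232) [0.441 0.127 0.012]
```

View pics/topc.png

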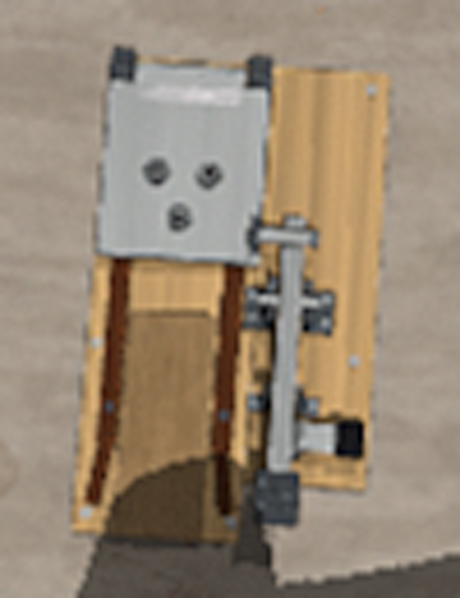

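The crop confirms the choice. The pale board lies between the dark rails at crop (165,420). The paddle is at (278,497), the catch pad at (350,438) and the leaf's front edge at y≈257. I'll move above it for a close look.

Call:
carry_out --targets '[0.97,-0.7,0,0,0,0,1,0.97,-0.7,0,0,0,0,1,0.97,-0.7,0,0,0,0,1,0.97,-0.7,0,0,0,0,1,0.97,-0.7,0,0,0,0,1,0.97,-0.7,0,0,0,0,1,0.97,-0.7,0,0,0,0,1,0.97,-0.7,0,0,0,0,1,0.97,-0.7,0,0,0,0,1,0.97,-0.7,0,0,0,0,1,0.97,-0.7,0,0,0,0,1,0.97,-0.7,0,0,0,0,1]'

```text
t: 1.1
eef_pos: [0.4439, -0.2434, 0.2308]
tool_rot: [0.974, 0.225, -0.0, -0.0]
force: [0.7, 0.9, -0.6]
width: -0.0001
finger_force: 0.0
```

Call:
carry_out --targets '[0.97,-0.7,-0.1,0,0,0,1,0.97,-0.7,-0.1,0,0,0,1,0.97,-0.7,-0.1,0,0,0,1,0.97,-0.7,-0.1,0,0,0,1,0.97,-0.7,0,0,0,0,1,0.97,-0.7,0,0,0,0,1,0,0,0,0,0,1,1,0,0,0,0,0,1,1,0,0,0,0,0,1,1,0,0,0,0,0,1,1,0,0,0,0,0,1,1,0,0,0,0,0,0,1]'

```text
t: 2.1
eef_pos: [0.5279, -0.0865, 0.2407]
tool_rot: [0.999, -0.035, -0.001, -0.0]
force: [-0.6, 0.4, 0.4]
width: 0.0002
finger_force: 0.0
```

Run:
```python
from h import *
s,a=shot('wrist','w1.png');print(s['t'],s['eef_pos'],R.from_quat(s['tool_rot']).as_matrix().round(3),s['width'],s['force'])
cv2.imwrite('pics/w1b.png',cv2.resize(a[...,::-1],(800,600),interpolation=cv2.INTER_CUBIC))
import json;json.dump({k:list(map(float,s[k])) for k in('eef_pos','tool_rot')},open('w1.json','w'))
```

```text
2.1 [ 0.52791164 -0.08651005  0.2406786 ] [[ 0.998 -0.07  -0.001]
 [-0.07  -0.998  0.   ]
 [-0.001 -0.    -1.   ]] 0.0001626877541353092 [-0.55605068  0.44028011  0.4220639 ]
```

View pics/w1b.png

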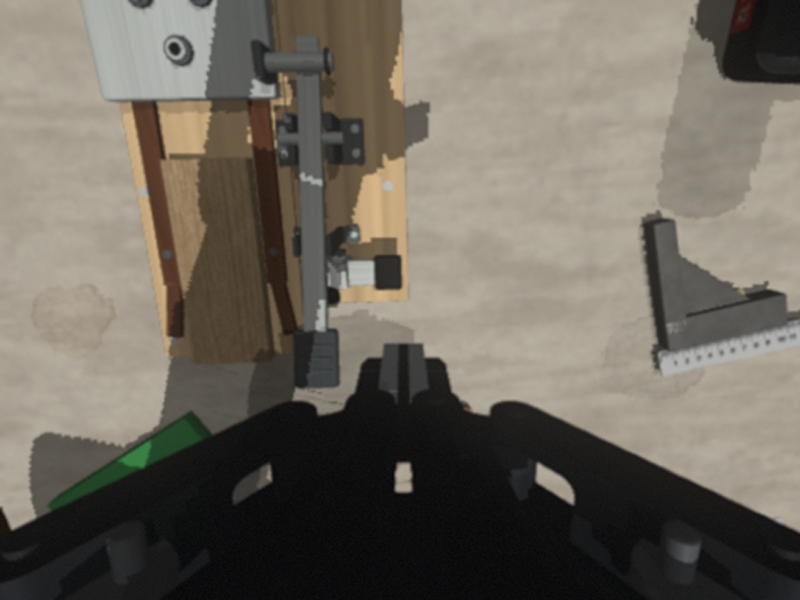

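The wrist picture (800×600) shows the paddle at (317,359), the pad at (387,272), the pin at (318,137) and the board's near end at (233,362). I'll shift sideways for a second view to get heights.

Call:
carry_out --targets '[0,-0.8,0,0,0,0,1,0,-0.8,0,0,0,0,1,0,-0.8,0,0,0,0,1,-0.4,-0.4,0,0,0,0,1,-0.4,0,0,0,0,0,1,0,0,0,0,0,0,1,0,0,0,0,0,0,1]'

```text
t: 2.73
eef_pos: [0.5124, -0.0161, 0.2412]
tool_rot: [0.999, -0.034, -0.0, 0.0]
force: [-0.1, 0.1, -0.0]
width: 0.0001
finger_force: 0.0
```

Run:
```python
from h import *
import json
s,a=shot('wrist');print(s['t'],s['eef_pos'],s['force'])
cv2.imwrite('pics/w2b.png',cv2.resize(a[...,::-1],(800,600),interpolation=cv2.INTER_CUBIC))
json.dump({k:list(map(float,s[k])) for k in('eef_pos','tool_rot')},open('w2.json','w'))
w=json.load(open('w1.json'))
g=lambda u,v,z:onz('wrist',(u/1.5625,v/1.5625),z,w)
p,q=g(408,298,.012),g(403,10,.012);print('edge',p,q,np.arctan2(*(q-p)[1::-1]))
for n,u,v,z in [('pad',387,272,.046),('paddle',317,359,.097),('pin',318,137,.055),('bend',233,362,.028),('leafL',106,100,.037),('leafR',280,98,.037)]: print(n,g(u,v,z).round(4))
```

```text
2.7333 [ 0.51236881 -0.01608744  0.24117559] [-0.06868182  0.05969714 -0.00752082]
edge [ 0.48947369 -0.08729455  0.012     ] [ 0.7091342  -0.09826463  0.012     ] -0.0498996248571641
pad [ 0.5212 -0.0727  0.046 ]
paddle [ 0.4738 -0.0219  0.097 ]
pin [ 0.6226 -0.0327  0.055 ]
bend [0.4471 0.0674 0.028 ]
leafL [0.6585 0.1184 0.037 ]
leafR [ 0.6523 -0.0055  0.037 ]
```

View pics/w2b.png

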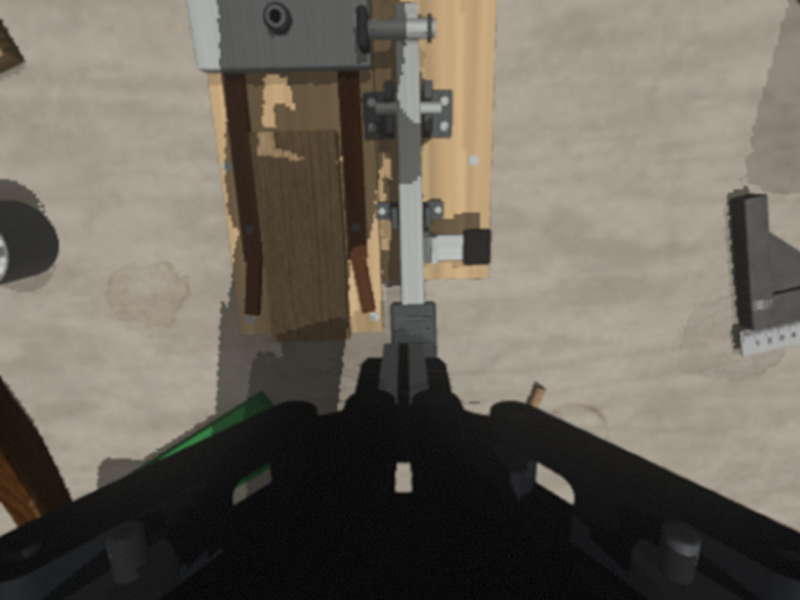

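In the second view the pad is at (477,247), the paddle's front corners at (392,303) and (436,304), the pin at (408,107) and the board's end at (274..349,338). Now to triangulate.

Run:
```python
from h import *
import json
w=[json.load(open(f'w{i}.json')) for i in(1,2)]
m=lambda a,b:tri(*[ray('wrist',np.array(u)/1.5625,x) for u,x in zip((a,b),w)])
for n,a,b in [('pad',(388,272),(477,247)),('padR',(401,272),(490,247)),('paddL',(296,332),(392,303)),('paddR',(337,331),(436,304)),('pin',(309,137),(408,107)),('bendR',(275,358),(349,338)),('bushing',(178,50),(277,17))]:
    p,e=m(a,b);print(n,p.round(4),np.round(e,4))
yaw=-.05;Rz=np.array([[np.cos(yaw),-np.sin(yaw)],[np.sin(yaw),np.cos(yaw)]])
pin=m((309,137),(408,107))[0][:2]
pad=m((388,272),(477,247))[0][:2]
for o in (pin-Rz@[-.025,-.088], pad-Rz@[-.125,-.139]): print('jig',o)
o=(pin-Rz@[-.025,-.088]+pad-Rz@[-.125,-.139])/2
for n,l in dict(paddle=(-.175,-.088),pad=(-.125,-.139),home_end=(-.07,0),stop=(.1,0),leaff=(.005,0)).items(): print(n,o+Rz@l)
```

```text
pad [ 0.5203 -0.0734  0.0431] [0.0002 0.0002]
padR [ 0.5195 -0.0835  0.0424] [0.0002 0.0002]
paddL [ 0.4911 -0.0064  0.085 ] [0.0006 0.0006]
paddR [ 0.4907 -0.0368  0.0902] [0.0003 0.0003]
pin [ 0.6229 -0.0263  0.0539] [0.0003 0.0003]
bendR [0.4377 0.0393 0.0033] [0.0004 0.0004]
bushing [0.6858 0.0583 0.0424] [0.0001 0.0001]
jig [0.65223707 0.0603464 ]
jig [0.65212255 0.05922362]
paddle [ 0.47300035 -0.01935866]
pad [ 0.52038893 -0.07279388]
home_end [0.58226729 0.06328355]
stop [0.75205484 0.05478709]
leaff [0.65717356 0.05953511]
```

The points agree with the text: pin 54 mm high, pad 43, paddle about 88 at its inner edge. The jig is at (0.652, 0.060) with yaw −0.05. Now above the paddle.

Call:
carry_out --targets '[-0.8,0.15,0.5,0,0,0,1,-0.76,0.12,0.9,0,0,0,1,0,0,1,0,0,0,1,0,0,1,0,0,0,1,0,0,1,0,0,0,1,0,0,0.8,0,0,0,1,0,0,0,0,0,0,1]'

```text
t: 3.37
eef_pos: [0.47, -0.0198, 0.1069]
tool_rot: [0.999, -0.035, -0.004, -0.001]
force: [-1.0, -0.1, -0.0]
width: 0.0002
finger_force: 0.0
```

Run:
```python
from h import *
s,a=shot('wrist','w3.png');print(s['t'],s['eef_pos'],s['force'])
cv2.imwrite('pics/w3c.png',cv2.resize(a[100:300,130:400,::-1],(780,578),interpolation=cv2.INTER_CUBIC))
```

```text
3.3667 [ 0.46999799 -0.01984736  0.10692971] [-1.00888323 -0.10429561 -0.03557193]
```

View pics/w3c.png

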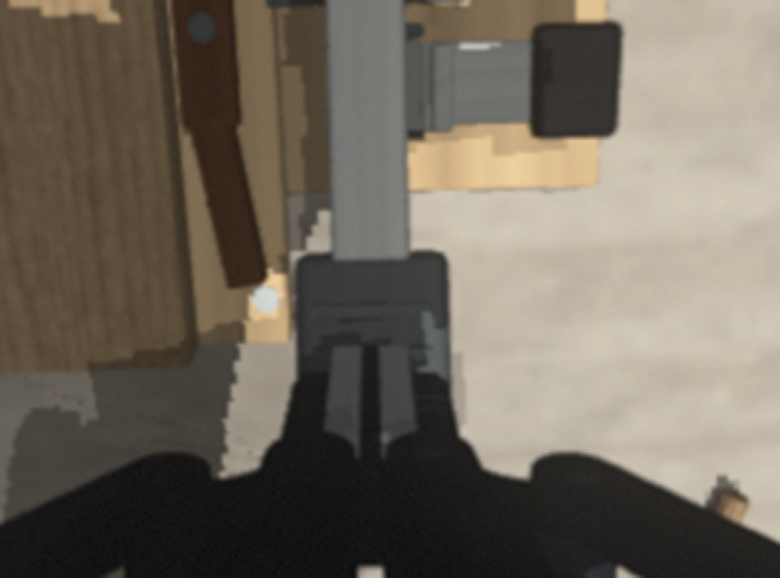

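The fingertips at (371,350-440) are centred over the paddle at (372,255-375+), and the shut tips are narrower than the paddle. Now pressing down.

Call:
carry_out --targets '[0.1,0,0.3,0,0,0,1,0,0,0.3,0,0,0,1,0,0,0.3,0,0,0,1,0,0,0.3,0,0,0,1,0,0,0.3,0,0,0,1,0,0,0.3,0,0,0,1,0,0,0.3,0,0,0,1,0,0,0.3,0,0,0,1,0,0,0.2,0,0,0,1,0,0,0,0,0,0,1]'

```text
t: 4.25
eef_pos: [0.4755, -0.0194, 0.0485]
tool_rot: [0.999, -0.034, -0.002, -0.0]
force: [-11.3, 2.3, 23.8]
width: -0.0002
finger_force: 12.1
```

Call:
carry_out --targets '[0,0,0,0,0,0,1,0,0,0,0,0,0,1,0,0,0,0,0,0,1]'

```text
t: 4.5
eef_pos: [0.4755, -0.0193, 0.0487]
tool_rot: [0.999, -0.034, -0.002, -0.0]
force: [-10.7, 1.9, 22.7]
width: 0.0001
finger_force: 11.7
```

Run:
```python
from h import *
s,a=shot('wrist','w4.png');print(s['t'],s['eef_pos'],s['force'])
s,b=shot('scene')
b=cv2.resize(b[170:255,155:295,::-1],(700,425),interpolation=cv2.INTER_CUBIC)
a=cv2.resize(a[50:300,130:400,::-1],(700,648),interpolation=cv2.INTER_CUBIC)[:560]
o=cv2.resize(np.vstack([a,b]),None,fx=.6,fy=.6);cv2.imwrite('pics/w4c.png',o);print(o.shape)
```

```text
4.5 [ 0.47550613 -0.0193314   0.04867638] [-10.67633339   1.94612077  22.72675292]
(591, 420, 3)
```

View pics/w4c.png

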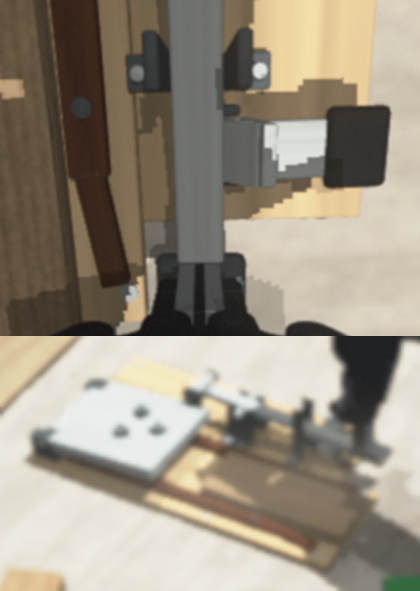

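The bar (top panel) is nearly level and its edge is on the catch hook at (235,150), so the 23 N is probably the hook's ramp. I'll continue in small steps and watch the force.

Call:
carry_out --targets '[0,0,0.15,0,0,0,1,0,0,0.15,0,0,0,1]'

```text
t: 4.77
eef_pos: [0.4775, -0.0197, 0.0442]
tool_rot: [0.999, -0.034, -0.001, -0.0]
force: [4.2, -1.3, -0.2]
width: 0.0004
finger_force: 0.0
```

Run:
```python
from h import *
s,a=shot('wrist','w5.png');print(s['t'],s['eef_pos'],s['force'])
s,b=shot('scene')
b=cv2.resize(b[170:255,155:295,::-1],(700,425),interpolation=cv2.INTER_CUBIC)
a=cv2.resize(a[50:300,130:400,::-1],(700,648),interpolation=cv2.INTER_CUBIC)[:560]
o=cv2.resize(np.vstack([a,b]),None,fx=.6,fy=.6);cv2.imwrite('pics/w5c.png',o)
```

```text
4.7667 [ 0.47747171 -0.01970063  0.04422631] [ 4.18755258 -1.34881352 -0.19448   ]
```

View pics/w5c.png

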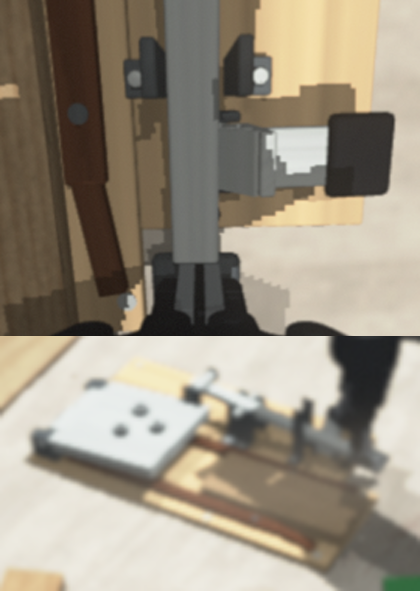

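The paddle is still under the tips at (205,265), so the zero reading was a stick-slip moment. I'll keep pressing.

Call:
carry_out --targets '[0,0,0.1,0,0,0,1,0,0,0.1,0,0,0,1]'

```text
t: 5.03
eef_pos: [0.4791, -0.0199, 0.0359]
tool_rot: [0.999, -0.034, 0.003, 0.0]
force: [-0.4, 0.8, 9.8]
width: 0.0001
finger_force: 4.1
```

Call:
carry_out --targets '[0,0,0.15,0,0,0,1,0,0,0.1,0,0,0,1]'

```text
t: 5.2
eef_pos: [0.4798, -0.0201, 0.0298]
tool_rot: [0.999, -0.034, 0.003, 0.0]
force: [0.0, -0.3, 9.1]
width: 0.0001
finger_force: 4.1
```

Call:
carry_out --targets '[0,0,0.1,0,0,0,1,0,0,0.1,0,0,0,1,0,0,0,0,0,0,1]'

```text
t: 5.45
eef_pos: [0.4801, -0.0203, 0.0246]
tool_rot: [0.999, -0.034, 0.004, 0.0]
force: [1.1, 0.2, 6.9]
width: 0.0003
finger_force: 3.2
```

Call:
carry_out --targets '[0,0,0.08,0,0,0,1,0,0,0,0,0,0,1]'

```text
t: 5.62
eef_pos: [0.4803, -0.0203, 0.0238]
tool_rot: [0.999, -0.034, 0.003, 0.0]
force: [-3.1, 1.1, 17.7]
width: 0.0002
finger_force: 8.0
```

Force rising with no travel means the bumper is reached. Now I rise slowly to let the catch take the bar.

Call:
carry_out --targets '[0,0,-0.15,0,0,0,1,0,0,-0.15,0,0,0,1,0,0,-0.2,0,0,0,1,0,0,-0.2,0,0,0,1]'

```text
t: 5.95
eef_pos: [0.4756, -0.0196, 0.0378]
tool_rot: [0.999, -0.034, -0.001, -0.0]
force: [0.2, -1.0, 0.4]
width: 0.0002
finger_force: 0.0
```

Call:
carry_out --targets '[0,0,-0.8,0,0,0,1,0,0,-0.9,0,0,0,1,0,0,-0.9,0,0,0,1,-0.6,-0.7,-0.9,0,0,0,1,-0.6,-0.7,-0.9,0,0,0,1,-0.6,-0.7,0,0,0,-0.1,1,-0.6,-0.7,0,0,0,-0.1,1,-0.5,-0.7,0,0,0,0,1,0,0,0,0,0,0,1,0,0,0,0,0,0,1]'

```text
t: 6.78
eef_pos: [0.4083, 0.0726, 0.1475]
tool_rot: [1.0, -0.023, -0.0, 0.0]
force: [0.6, -0.3, 0.8]
width: -0.0001
finger_force: 0.0
```

Run:
```python
from h import *
s,a=shot('wrist','w6.png');print(s['t'],s['eef_pos'],s['force'])
t=cv2.imread('pics/top0.png');h=cv2.cvtColor(t,cv2.COLOR_BGR2HSV)
m=cv2.inRange(h,(45,120,50),(80,255,255));c=max(cv2.findContours(m,0,1)[0],key=cv2.contourArea)
for p in cv2.boxPoints(cv2.minAreaRect(c)): print('green',onz('top',p,.016).round(3))
b=optics.camera('scene')
b=cv2.resize(b[170:255,155:295,::-1],(512,311),interpolation=cv2.INTER_CUBIC)
o=np.vstack([a[:280,:,::-1],b]);cv2.imwrite('pics/w6c.png',o)
```

```text
6.7833 [0.408335   0.07264648 0.14753629] [ 0.55593161 -0.34390323  0.80995656]
green [0.306 0.276 0.016]
green [0.387 0.129 0.016]
green [0.33  0.096 0.016]
green [0.249 0.242 0.016]
```

View pics/w6c.png

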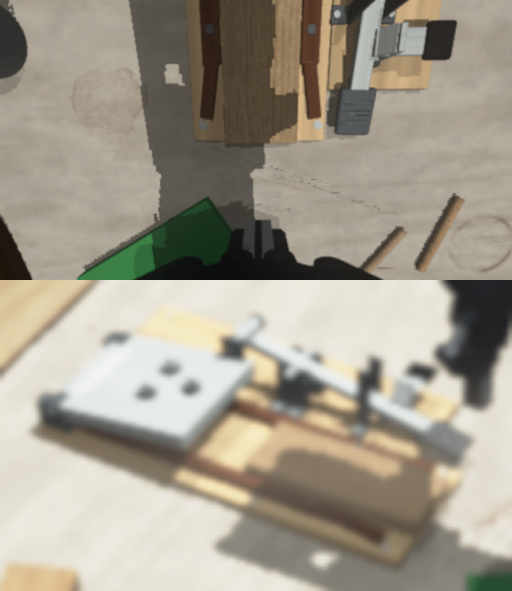

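The scene panel shows the leaf nose-up and the bar held down on its own. The wrist panel shows the board's end at (245,145), with the green piece clear of the descent. I'll go down behind the board end and push.

Call:
carry_out --targets '[0,0,1,0,0,0,1,0,0,1,0,0,0,1,0,0,1,0,0,0,1,0,0,1,0,0,0,1,0,0,0.8,0,0,0,1,0,0,0.35,0,0,0,1,0,0,0,0,0,0,1]'

```text
t: 7.47
eef_pos: [0.4075, 0.0714, 0.0171]
tool_rot: [1.0, -0.025, -0.003, 0.0]
force: [0.3, -0.0, -1.1]
width: 0.0
finger_force: 0.0
```

Call:
carry_out --targets '[0.5,0,0,0,0,0,1,0.4,0,0,0,0,0,1,0.25,0,0,0,0,0,1,0.25,0,0,0,0,0,1,0.25,0,0,0,0,0,1,0.25,0,0,0,0,0,1]'

```text
t: 7.97
eef_pos: [0.4571, 0.0699, 0.0196]
tool_rot: [1.0, -0.024, -0.0, -0.0]
force: [-1.7, -0.5, 2.3]
width: -0.0002
finger_force: 1.3
```

Call:
carry_out --targets '[0.3,0,0,0,0,0,1,0.35,0,0,0,0,0,1,0.35,0,0,0,0,0,1,0.35,0,0,0,0,0,1,0.35,0,0,0,0,0,1,0.35,0,0,0,0,0,1,0.35,0,0,0,0,0,1,0.35,0,0,0,0,0,1,0.3,0,0,0,0,0,1,0.3,0,0,0,0,0,1]'

```text
t: 8.8
eef_pos: [0.5414, 0.0658, 0.0193]
tool_rot: [1.0, -0.024, 0.0, 0.0]
force: [-2.5, -0.4, 1.3]
width: 0.0001
finger_force: 1.3
```

Call:
carry_out --targets '[0.25,0,0,0,0,0,1,0.2,0,0,0,0,0,1,0.15,0,0,0,0,0,1,0.15,0,0,0,0,0,1,0.1,0,0,0,0,0,1]'

```text
t: 9.22
eef_pos: [0.562, 0.0648, 0.0193]
tool_rot: [1.0, -0.024, 0.0, -0.0]
force: [-2.4, -0.4, 0.7]
width: -0.0001
finger_force: 0.8
```

Call:
carry_out --targets '[0.12,0,0,0,0,0,1,0.12,0,0,0,0,0,1,0.12,0,0,0,0,0,1,0,0,0,0,0,0,1]'

```text
t: 9.55
eef_pos: [0.5703, 0.0644, 0.0192]
tool_rot: [1.0, -0.024, -0.001, 0.0]
force: [-3.8, -0.3, 3.4]
width: 0.0003
finger_force: 1.9
```

Call:
carry_out --targets '[0.1,0,0,0,0,0,1,0.1,0,0,0,0,0,1,0,0,0,0,0,0,1]'

```text
t: 9.8
eef_pos: [0.5703, 0.0644, 0.0184]
tool_rot: [1.0, -0.024, -0.007, 0.0]
force: [-12.5, 0.0, 11.4]
width: -0.0001
finger_force: 6.8
```

The arm met a firm stop at x=0.570 (0.571 expected), so the board is home. I'll back off, lift, cross over to above the thumb pad and tilt 18° so the body leans away from the bar.

Call:
carry_out --targets '[-0.3,0,0,0,0,0,1,-0.3,0,-0.3,0,0,0,1,0,0,-1,0,0,0,1,0,0,-1,0,0,0,1,0,0,-1,0,0,0,1,0,0,-1,0,0,0,1,-0.2,0.9,-1,0,0,0,1,-0.2,0.95,0,0,0,0,1,-0.2,0.95,0,0,0,0,1,-0.2,0.95,0,0,0,0,1,-0.2,0.95,0,0,0,0,1,-0.2,0.85,0,0,0,0,1]'

```text
t: 10.8
eef_pos: [0.5251, -0.074, 0.1525]
tool_rot: [1.0, -0.024, 0.002, 0.001]
force: [0.6, -0.6, 0.4]
width: 0.0005
finger_force: 0.0
```

Call:
carry_out --targets '[0,0,0,1,0,0,1,0,0,0,1,0,0,1,0,0,0,1,0,0,1,0,0,0,0,0,0,1,0,0,0,0,0,0,1]'

```text
t: 11.22
eef_pos: [0.5247, -0.074, 0.1515]
tool_rot: [0.988, -0.025, 0.005, -0.155]
force: [0.1, -0.2, -0.7]
width: -0.0002
finger_force: 0.0
```

```bash
cat > go.py <<'E'
from h import *
import sys
s=readout.sense();M=R.from_quat(s['tool_rot']).as_matrix();print(s['t'],s['eef_pos'].round(4),M.round(3),s['force'].round(1))
for z in map(float,sys.argv[3:]):
    t=np.array([float(sys.argv[1]),float(sys.argv[2]),z]);print(z,(M.T@(t-s['eef_pos'])/.025).round(2))
E
python3 go.py .5203 -.073 .06 .046 .026
python3 - <<'E'
from h import *
s,a=shot('wrist','w7.png');print(s['eef_pos'])
g=cv2.cvtColor(a,cv2.COLOR_RGB2GRAY)
print('expected pad px',proj('wrist',np.array([.5203,-.073,.045]),s))
E
```

```text
11.2167 [ 0.5247 -0.074   0.1515] [[ 0.999 -0.049  0.017]
 [-0.051 -0.951  0.306]
 [ 0.001 -0.307 -0.952]] [ 0.1 -0.2 -0.7]
0.06 [-0.18  1.09  3.49]
0.046 [-0.18  1.26  4.03]
0.026 [-0.18  1.51  4.79]
[ 0.52466235 -0.07403554  0.15154454]
expected pad px [293.98950483 193.09964406]
```

Call:
carry_out --targets '[-0.05,0.27,0.87,0,0,0,1,-0.05,0.27,0.87,0,0,0,1,-0.05,0.27,0.87,0,0,0,1,-0.03,0.28,0.88,0,0,0,1,0,0,0,0,0,0,1,0,0,0,0,0,0,1]'

```text
t: 11.77
eef_pos: [0.5188, -0.0694, 0.0596]
tool_rot: [0.987, -0.023, 0.002, -0.157]
force: [0.6, -0.5, 0.2]
width: 0.0002
finger_force: 0.0
```

```bash
python3 go.py .5203 -.073 .05 .04 .026
python3 - <<'E'
from h import *
s,a=shot('wrist')
h=cv2.cvtColor(a,cv2.COLOR_RGB2HSV);u,v=proj('wrist',np.array([.5203,-.073,.045]),s).astype(int);print(u,v)
m=((h[...,2]<60)*255).astype('uint8');n,l,st,ce=cv2.connectedComponentsWithStats(m)
for i in range(1,n):
    if st[i,4]>150: print(st[i],ce[i].round())
E
```

```text
11.7667 [ 0.5188 -0.0694  0.0596] [[ 0.999 -0.044  0.012]
 [-0.046 -0.95   0.309]
 [-0.002 -0.309 -0.951]] [ 0.6 -0.5  0.2]
0.05 [0.07 0.25 0.32]
0.04 [0.07 0.38 0.7 ]
0.026 [0.07 0.55 1.24]
271 225
[ 194    0   68   81 2269] [229.  48.]
[201  47  10  27 191] [206.  60.]
[    0    77   512   307 54444] [252. 318.]
[ 84 201   6  48 180] [ 86. 225.]
```

Call:
carry_out --targets '[0.07,0.25,0.32,0,0,0,1,0,0.06,0.18,0,0,0,1,0,0.05,0.15,0,0,0,1,0,0.05,0.15,0,0,0,1,0,0,0,0,0,0,1]'

```text
t: 12.23
eef_pos: [0.5219, -0.0753, 0.0383]
tool_rot: [0.987, -0.024, 0.004, -0.156]
force: [0.2, -2.3, 1.7]
width: 0.0001
finger_force: 1.2
```

Call:
carry_out --targets '[0,0.05,0.15,0,0,0,1,0,0.05,0.15,0,0,0,1,0,0.03,0.08,0,0,0,1,0,0,0,0,0,0,1]'

```text
t: 12.57
eef_pos: [0.5221, -0.0765, 0.0282]
tool_rot: [0.988, -0.024, 0.005, -0.155]
force: [0.2, -6.4, 4.3]
width: 0.0002
finger_force: 2.8
```

Call:
carry_out --targets '[0,0.03,0.08,0,0,0,1,0,0,0,0,0,0,1,0,0,0,0,0,0,1]'

```text
t: 12.82
eef_pos: [0.5221, -0.0767, 0.0263]
tool_rot: [0.988, -0.024, 0.005, -0.155]
force: [-0.5, -5.9, 3.0]
width: -0.0
finger_force: 2.8
```

```bash
python3 - <<'E'
from h import *
s,a=shot('wrist','w8.png');b=optics.camera('scene');print(s['eef_pos'],s['force'])
b0=cv2.imread('pics/scene0.png')[...,::-1]
cv2.imwrite('pics/s8.png',b[...,::-1])
E
python3 - <<'E'
import cv2,numpy as np
# leaf-coloured rows in scene: bright grey centroid vs start
for f in('scene0','s8'):
    im=cv2.imread(f'pics/{f}.png')[175:230,155:235];h=cv2.cvtColor(im,cv2.COLOR_BGR2HSV)
    m=(h[...,1]<30)&(h[...,2]>130);y,x=np.nonzero(m);print(f,m.sum(),x.mean(),y.mean())
E
```

```text
[ 0.52206278 -0.07669707  0.02626545] [-0.46674154 -5.91902918  2.96548283]
scene0 2675 34.325981308411215 25.826168224299064
s8 2647 34.22327162825841 25.361541367585946
```

Run:
```python
import cv2,numpy as np
P={'open':cv2.resize(cv2.imread('pics/w6c.png')[280:],(140,85),interpolation=cv2.INTER_AREA)}
for f in('scene0','s8'): P[f]=cv2.imread(f'pics/{f}.png')[170:255,155:295]
for n,im in P.items():
    h=cv2.cvtColor(im[5:60,:80],cv2.COLOR_BGR2HSV);m=(h[...,1]<30)&(h[...,2]>130);y,x=np.nonzero(m);print(n,m.sum(),x.mean(),y.mean())
o=np.vstack([cv2.resize(P['s8'],(700,300),interpolation=cv2.INTER_CUBIC),cv2.resize(cv2.imread('pics/w8.png')[:220],(700,300))])
cv2.imwrite('pics/fin.png',o)
```

```text
open 2557 34.00664841611263 24.382870551427455
scene0 2675 34.325981308411215 25.826168224299064
s8 2647 34.22327162825841 25.361541367585946
```

View pics/fin.png

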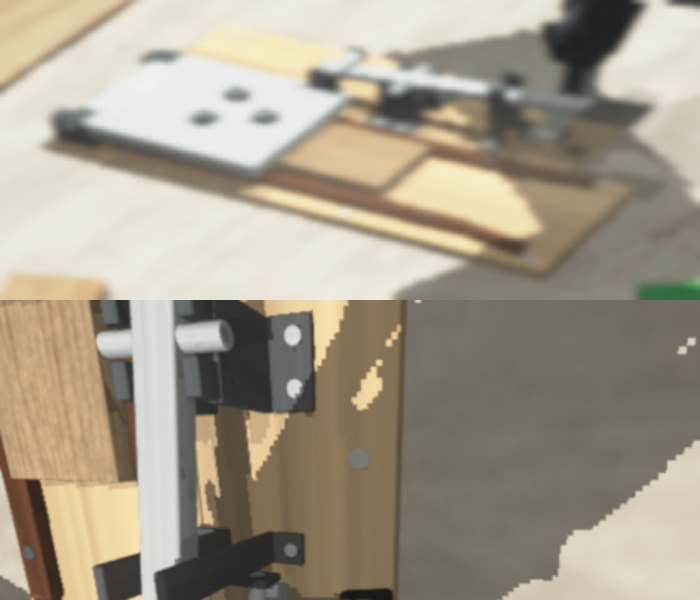

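The leaf is flat on the board at (210,110), the bar is up and out from under the hook, and the board protrudes evenly. Leaf centroid: 24.4 held open, 25.8 empty, 25.4 now, as expected with the leaf on a board. Retreating along the tool axis, away from the bar.

Call:
carry_out --targets '[0,0,-0.3,0,0,0,1,0,0,-0.6,0,0,0,1,0,0,-1,0,0,0,1,0,0,-1,0,0,0,1,0,0,-1,0,0,0,1,0,0,-1,0,0,0,1,0,0,-1,0,0,0,1,0,0,-1,0,0,0,1,0,0,0,0,0,0,1,0,0,0,0,0,0,1,0,0,0,0,0,0,1]'

```text
t: 13.83
eef_pos: [0.5176, -0.1271, 0.1888]
tool_rot: [0.987, -0.024, 0.002, -0.157]
force: [-0.3, 0.5, -0.7]
width: -0.0001
finger_force: 0.0
```

Run:
```python
from h import *
s,b=shot('scene');print(s['t'],s['eef_pos'],s['force'])
h=cv2.cvtColor(b[175:230,155:235],cv2.COLOR_RGB2HSV);m=(h[...,1]<30)&(h[...,2]>130);y,x=np.nonzero(m);print(m.sum(),x.mean(),y.mean())
if abs(y.mean()-25.36)<.25: print(robot.job_done())
```

```text
13.8333 [ 0.51759977 -0.12713301  0.18875736] [-0.26734717  0.51197104 -0.65974006]
2643 34.17366628830874 25.393870601589104
the job is handed in; nothing more can be done
None
```

The job is handed in at about 14 s: the catch held the leaf open, the board went in to a firm stop about 1 mm from the computed home position, and pressing the pad freed the bar so the leaf lies flat on the board, with the arm clear of everything.

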